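# Close the anaerobic jar: lid on, bridge over, capstan wound down

## Task

Close the anaerobic culture jar for incubation: set its loose lid gently down onto the jar's mouth and let go, swing the clamp bridge over it until the bridge is fully home in the keeper post, and then push the capstan's bars round clockwise (seen from above), one after another, until the collar under the hub sits on the bridge and the foot presses the lid. Let go of everything, and leave the beaker, the dropper bottle and the marker where they stand.

Things in the scene. Friction and masses are not known exactly. Their poses are not given: they have to be found in the camera images.
- stand: Fixed clamp stand: grey base plate 130 x 262 mm, 14 mm high, and on its middle the clear jar (104 mm across, steel collar round the mouth, culture dishes inside). Origin: on the bench, on the jar's axis; z up; y points to the round hinge post, 95 mm away, -y to the square keeper post, 95 mm away, whose jaw for the bridge's tongue opens to +x. Both posts end 188 mm above the bench.
- jar_mouth (a point): Centre of the jar's mouth, at the height of the rim on which the lid's flange rests (100 mm above the bench). The mouth is 96 mm wide inside, the collar 114 mm outside.
- lid: Loose round lid, 0.25 kg, lying right way up right of the stand. Origin: centre of its underside; z up. From below: black spigot 90 mm across, 8 mm high (3 mm to spare all round in the mouth); flange 116 mm across, 8 mm thick; steel knob 27 to 30 mm across, top at 42 mm. Two fittings, 16 mm high, 43 mm from the knob along y and -y. On the jar its origin is 8 mm below jar_mouth, at any turn.
- lid_knob (a point): Middle of the thick part of the lid's knob, on the lid's axis, 34 mm above its underside: the place to grip.
- bridge (a joint): Swing of the clamp bridge about the hinge post, rad: 0 = home against its stop, over the jar, tongue in the keeper; grows anticlockwise seen from above as it opens (to 2.6). It stays where it is left; about 3 N at the handle moves it. A bar 26 mm wide, 160 to 176 mm above the bench; with the capstan near its start the foot clears the seated lid's knob by 10 mm or more.
- bridge_hinge (a point): Point on the hinge post's upright axis, 170 mm above the bench.
- bridge_handle (a point): Black upright handle pin at the bridge's free end, 13 to 17 mm across, from 174 to 212 mm above the bench; this point is 200 mm above the bench on its axis, 211 mm from the hinge axis.
- capstan (a joint): Turn of the capstan, rad: 0 = fully up; grows clockwise seen from above as it is wound down, 3.8 mm per rad; at 5.0 the collar sits on the bridge and stops it. Friction 0.15 N m, up to 0.25 once the foot presses; stays where it is left. With the lid on and the bridge home, the sprung foot meets the knob at about 3.7 rad.
- capstan_hub (a point): On the capstan's axis at the height of its bars (229 mm above the bench fully up, 210 mm wound down), 95 mm from the hinge axis, over the jar's axis when the bridge is home. The hub is 40 mm across and reaches 14 mm above this point; the 28 mm collar under it comes down on the bridge's round boss (top 184 mm above the bench, 48 mm across).
- bar_tip (a point): Centre of the black ball (18 mm) at the end of one of the four bars, 70 mm from capstan_hub. The bars are level, 10 mm thick, 90 degrees apart; there is nothing between them, and the space under them down to the bridge is free.
- foot: Round sprung foot, 25 mm across, below the screw on the capstan's axis; it moves with the screw and presses on top of the lid's knob (up to about 20 N). Its origin lies on the screw's axis near bench height (not a contact point).
- beaker: Empty clear beaker, 60 mm across, 79 mm high, loose; origin in the middle of its underside. To be left alone.
- dropper: Brown dropper bottle, 29 mm across, 92 mm high, loose; origin in the middle of its underside. To be left alone.
- marker_pen: White marker pen with dark cap, 130 mm long, 13 mm thick, lying loose; origin in the middle of its underside, long along its y axis. To be left alone.
Things that resemble listed ones, but are neither listed nor needed, are in the scene too. Of the things that look like the lid, take the one that is farthest from the robot's base at the start.

How it is judged:
On the way, in this order (a step that is already met when the one before it is completed fails the run):
1. the lid sits on the jar, let go, with the bridge still open (horizontal distance between lid and jar_mouth below 0.006 m and z of lid in the frame of jar_mouth between -0.013 and -0.0045 m and angle between lid's own z axis and vertical below 0.05 rad and contact force between the fingers and lid below 0.2 N and value of joint bridge above 0.3 rad), for 0.2 s.
2. the bridge is home over the seated lid (horizontal distance between lid and jar_mouth below 0.006 m and z of lid in the frame of jar_mouth between -0.013 and -0.0045 m and angle between lid's own z axis and vertical below 0.05 rad and value of joint bridge below 0.06 rad), for 0.2 s.
At the end, for the whole second after the job is handed in: the lid sits level on the jar's rim (axis within 6 mm of the mouth's, tilt under 0.05 rad), the bridge is home (within 0.06 rad), the capstan is wound down to its stop (4.85 rad or more of 5.0) and at rest, and the foot presses the lid with more than 8 N (all of step 2 and value of joint capstan above 4.85 rad and contact force between foot and lid above 8 N and velocity of joint capstan below 0.05 rad/s); the robot touches nothing.
It fails at once if the lid was dropped or slammed onto the jar (horizontal distance between lid and jar_mouth below 0.03 m and z of lid in the frame of jar_mouth below 0.05 m and linear speed of lid above 0.45 m/s).
It fails at once if the beaker, the dropper bottle or the marker was moved or knocked over (distance of any of beaker, dropper, marker_pen from where it was at the start of the episode above 0.02 m or angle between any of beaker, dropper's own z axis and vertical above 0.3 rad).
It also fails if it takes over 72 s, if anything falls off the work surface, if the arm or the gripper's body presses on something with over 40 N, if the wrist force passes 120 N, or if a joint passes its speed limit or range.

## Robot

A 6-joint arm with a two-finger parallel gripper is mounted at the origin on a cart in front of the work surface, level with it; the furniture and walls round the work are solid. World frame = base frame: x ahead of the robot, y to its left, z up, the work surface at z = 0. Lengths are in m, angles in rad, forces in N, time in s.
With the tool pointing down it reaches from about 0.3 to 0.85 m from the base axis. Payload 5.4 kg.
Tool frame: the origin (TCP) lies midway between the tips of the shut fingers; the grasp point (between the pads) lies 19 mm behind it; z points along the fingers, y is the line along which they close (so a half turn about z gives the same grasp; the last joint's range is limited). The gripper opens to 85 mm and grips with 20 to 120 N. Pads are 22 mm wide; open, the fingers measure 114 mm over their backs; the gripper's body (76 mm by 85 mm) begins 54 mm behind the grasp point. The pads swing forward as they close: fully open they stand 13 mm farther back than shut.
Start: joints at [1, 0.158, 1.597, -0, 1.386, -0.21], TCP at [0.203, 0.538, 0.231] pointing down, gripper open.
Joint ranges: [-2.91, 2.91], [-0.94, 2.29], [0.18, 2.7], [-1.29, 4.43], [0.17, 2.64], [-3, 3]. Speed limits (rad/s): [2.57, 2.57, 3.14, 3.14, 3.14, 3.14].

## Interface

Orientations are given as a unit quaternion [x, y, z, w].
In Python, from cell import manip gives the robot as it stands. The module is installed in compiled form; this text tells all that it offers.
- The arm moves only by the tool drive_tool, never from a script. Its argument "increments" is a list of rows, each a list of 5 numbers: the opening, from 0 (shut) to 1 (fully open), then the shift along the world's x, y, z in units of 40 mm (1.0 is 40 mm), then the turn about the world's z in units of 5 degrees (1.0 is 5 degrees). In form: [[hand, x, y, z, spin], ...]. A call has 1 to 20 rows; each row shifts and turns the commanded pose from where the row before left it; what a row does not reach is not made up. A row lasts 1/10 s, in which the tool goes at most 50 mm and 8.59 degrees, less where a joint would pass 70% of its speed; a pose out of reach is approached as far as the arm can. A call is refused whole if a number of a shift passes 1 or a number of a turn 1, either way. A call with a gripper value outside its range is refused whole. The fingers move at their own pace and stop on an object; the grip force is fixed at half the most. Time passes only in rows, so rows that do not move let the fingers close. It gives the time, the measured TCP pose, the force, the opening and the grip force at its end, in the units of the state.
- manip.observe(): the state, without advancing time (a new reading comes with each control period).
- manip.get_image(name): name is "scene" or "side" or "wrist"; returns a dict with "image" (400x640x3 uint8, red, green, blue), "fx", "fy", "cx", "cy" (pixels), "dist_coeffs" ([k1, k2, p1, p2, k3] as OpenCV has them; the pictures are not rectified), "extrinsics" (4x4, takes a point from camera to world coordinates); the wrist camera has in their place "hand_eye" (4x4, takes a point from camera to tool coordinates, whose origin is the TCP and whose axes are the flange's). Camera axes: x right, y down, z forward; pixel columns grow to the right and rows downward; lengths in m; the calibration is good to about 2 mm. A picture is of the moment at which its call begins: read the wrist's pose just before it. There is no depth.
- manip.finish_job(): hands the job in; it is judged then, once.
The state is a dict: "time_s": time; "joints": joint angles; "dq": joint speeds; "joint_efforts": joint torques, N m; "eef_pos": TCP position; "ee_rot": TCP orientation; "wrist_force": force on the tool from outside, world axes, zero at the start; "wrist_torque": the same for the moment, N m; "gripper_width": finger opening in m; "grasp_force": force on a finger pad.
Only numpy, scipy, OpenCV 4.12 (cv2) and the standard library are available. Lean on these libraries where they do the work, as an engineer would, in place of code of your own. Each camera call takes 0.05 s, during which the arm holds its last target. There are 200 camera calls.

## Working session

There is one attempt and no reset: what is moved stays moved. The work goes in short steps, Python scripts to look and compute and a tool call to move; the robot and the scene stay as the last step left them, time stands still between calls to the robot, and variables do not carry over. Pictures are saved under pics/ and viewed, at most 10 in all, crops included, and the job is handed in when it is done.

Besides the shell and the picture viewer there is one more tool, called after "Emit:" as a command line: name --pt "numbers of a row" for each row, then --argument value for the rest. drive_tool: Moves the arm, as the interface text tells. Its arguments: {"type":"object","properties":{"increments":{"type":"array"}},"required":["increments"]}

```bash
mkdir -p pics; cat > h.py <<'E'
import numpy as np, cv2
from cell import manip
from scipy.spatial.transform import Rotation as R
def grab(n):
    s=manip.observe(); d=manip.get_image(n)
    if n=="wrist":
        T=np.eye(4);T[:3,:3]=R.from_quat(s["ee_rot"]).as_matrix();T[:3,3]=s["eef_pos"];E=T@np.array(d["hand_eye"])
    else: E=np.array(d["extrinsics"])
    K=np.array([[d["fx"],0,d["cx"]],[0,d["fy"],d["cy"]],[0,0,1]]);
    return dict(im=d["image"],K=K,D=np.array(d["dist_coeffs"],float),E=E)
def ray(c,uv):
    p=cv2.undistortPoints(np.array(uv,float).reshape(-1,1,2),c["K"],c["D"]).reshape(-1,2)
    d=np.c_[p,np.ones(len(p))]@c["E"][:3,:3].T
    return c["E"][:3,3],d/np.linalg.norm(d,axis=1)[:,None]
def plane(c,uv,z):
    o,d=ray(c,uv); return o+d*((z-o[2])/d[:,2])[:,None]
def tri(cs,uvs):
    A=np.zeros((3,3));b=np.zeros(3)
    for c,u in zip(cs,uvs):
        o,d=ray(c,u);P=np.eye(3)-np.outer(d[0],d[0]);A+=P;b+=P@o
    return np.linalg.solve(A,b)
def proj(c,X):
    M=np.linalg.inv(c["E"]);r,_=cv2.Rodrigues(M[:3,:3])
    return cv2.projectPoints(np.array(X,float).reshape(-1,1,3),r,M[:3,3],c["K"],c["D"])[0].reshape(-1,2)
def save(n,im,k=1): cv2.imwrite("pics/"+n+".png",cv2.resize(im[:,:,::-1],None,fx=k,fy=k,interpolation=cv2.INTER_CUBIC))
E
python3 - <<'E'
from h import *
import pickle
C={}
for n in("scene","side","wrist"):
    C[n]=grab(n); save(n+"0",C[n]["im"],1.25 if n!="wrist" else 1); print(n,C[n]["E"].round(3).tolist())
pickle.dump(C,open("c0.pkl","wb"))
s=manip.observe();print(s["eef_pos"],s["ee_rot"],s["time_s"],s["gripper_width"])
E
```

```text
scene [[-0.805, -0.474, 0.357, 0.259], [-0.594, 0.624, -0.509, 0.379], [0.019, -0.621, -0.783, 0.883], [0.0, 0.0, 0.0, 1.0]]
side [[0.423, 0.465, -0.778, 1.578], [0.906, -0.213, 0.365, -0.564], [0.004, -0.859, -0.512, 0.804], [0.0, 0.0, 0.0, 1.0]]
wrist [[0.354, 0.895, 0.271, 0.133], [0.935, -0.338, -0.104, 0.564], [-0.001, 0.29, -0.957, 0.373], [0.0, 0.0, 0.0, 1.0]]
[0.2027418  0.53757837 0.23054804] [ 1.79403444e-01  9.83775314e-01 -6.72869714e-04 -2.87580684e-04] 0.15 0.08558609764812465
```

View pics/scene0.png

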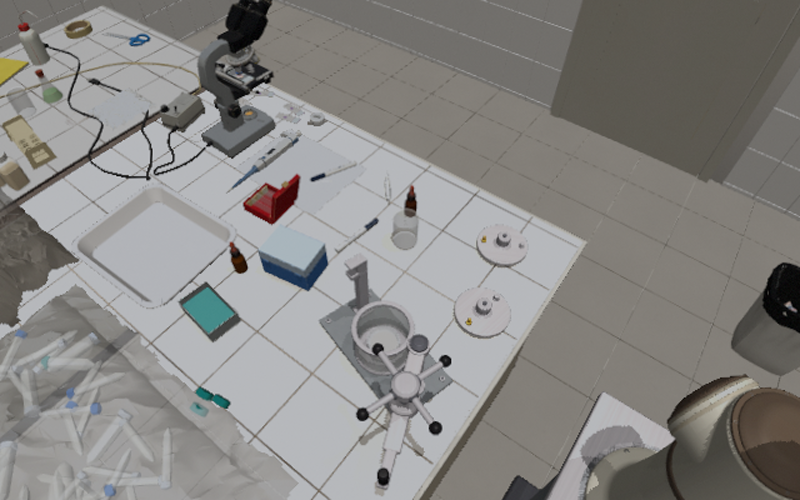

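View pics/side0.png

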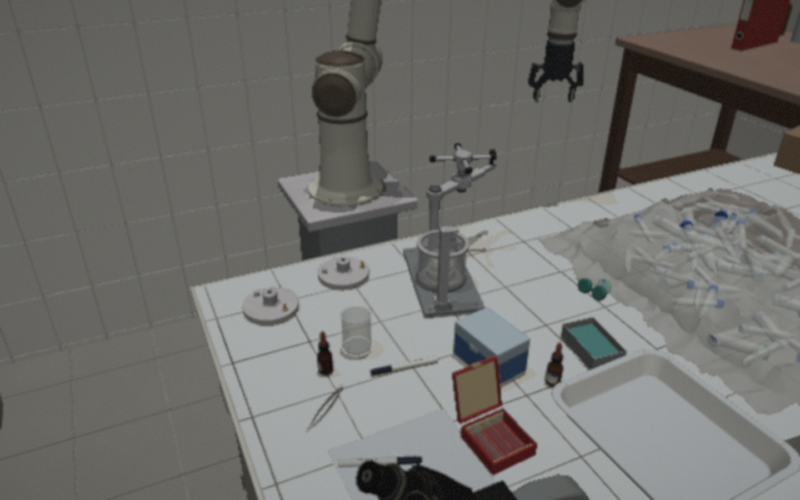

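```bash
python3 - <<'E'
from h import *
import pickle
C=pickle.load(open("c0.pkl","rb"))
a=C["scene"]["im"][150:398,180:440]; b=C["side"]["im"][100:260,180:420]
a=cv2.resize(a,None,fx=2.2,fy=2.2,interpolation=cv2.INTER_CUBIC); save("cropA",a); save("cropB",b,3.3)
for u in [(402,190),(386,243),(402,196)]: print(u,plane(C["scene"],u,0.04).round(3))
E
```

```text
(402, 190) [[ 0.477 -0.339  0.04 ]]
(386, 243) [[ 0.425 -0.161  0.04 ]]
(402, 196) [[ 0.466 -0.32   0.04 ]]
```

View pics/cropA.png

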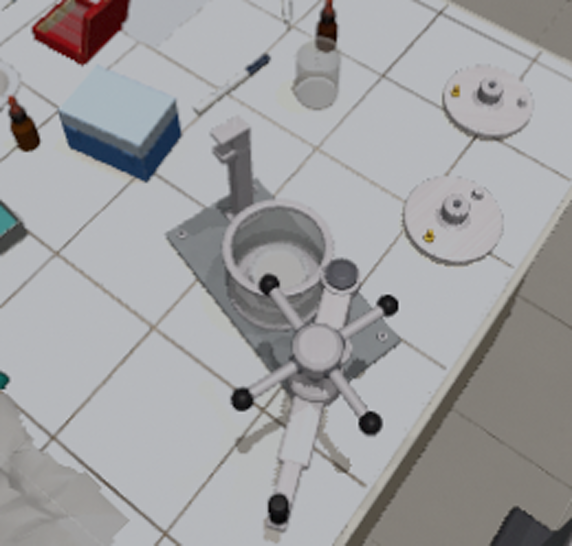

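View pics/cropB.png

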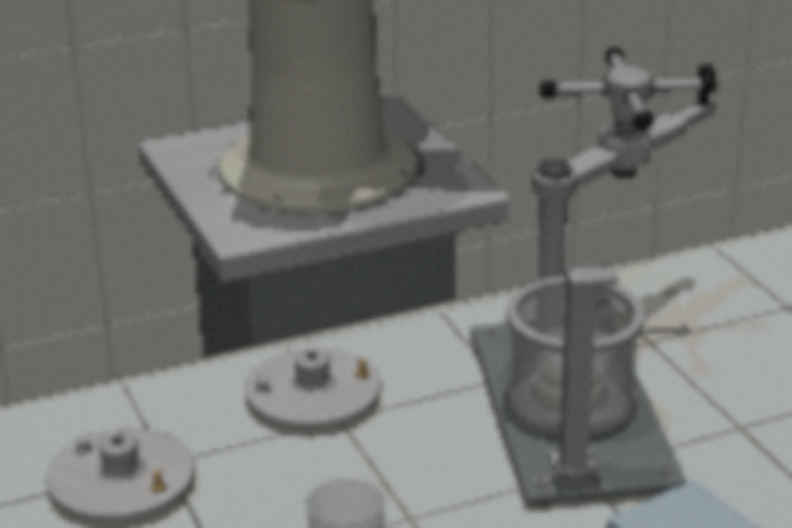

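```bash
cat > m.py <<'E'
from h import *
import pickle
C=pickle.load(open("c0.pkl","rb"))
A=lambda u:(u[0]/2.2+180-.3,u[1]/2.2+150-.3); B=lambda u:(u[0]/3.3+180-.35,u[1]/3.3+100-.35)
L=[("lidA knob top",(490,86),(119,437)),("lidB",(456,204),(312,360)),("hinge",(342,271),(553,168)),("hub top",(319,344),(630,74)),("handle top",(279,500),(709,70)),("keeper",(232,130),(594,277)),
("mouth",(277,241),(577,311)),("tipNW",(269,284),(643,119)),("tipNE",(388,305),(548,89)),("tipSE",(370,423),(614,56)),("tipSW",(242,399),(708,77)),
("beaker base",(316,95),(346,0)),("beaker top",(318,52),(346,495))]
for n,a,b in L:
    X=tri([C["scene"],C["side"]],[A(a),B(b)])
    ea=proj(C["scene"],X)[0]-A(a); eb=proj(C["side"],X)[0]-B(b)
    print(n,X.round(4),ea.round(1),eb.round(1))
def P(n,u,z): print(n,plane(C["scene"],A(u),z).round(4)[0])
P("lidA",(490,86),.042);P("lidB",(456,204),.042);P("hinge",(342,271),.19);P("mouth",(277,241),.1);P("keeper",(232,130),.188);P("base1",(182,234),.014);P("base2",(382,336),.014)
E
python3 m.py
```

```text
lidA knob top [ 0.476  -0.3418  0.0451] [ 0.7 -0.4] [0.8 0.4]
lidB [ 0.4233 -0.1639  0.0405] [ 0.1 -0.1] [0.1 0.1]
hinge [0.441  0.0512 0.1842] [ 0.4 -0.1] [0.3 0.1]
hub top [0.4048 0.1413 0.2398] [-0.2  0.1] [-0.1 -0. ]
handle top [0.3639 0.2479 0.2101] [-0.7  0.3] [-0.4 -0.1]
keeper [ 0.6195 -0.0095  0.1854] [-0.4  0.2] [-0.4 -0.1]
mouth [0.5355 0.0257 0.1024] [-0.1  0. ] [-0.1 -0. ]
tipNW [0.4706 0.1181 0.2286] [ 0.5 -0.2] [0.3 0.1]
tipNE [0.3817 0.0753 0.2284] [ 0.2 -0.1] [0.1 0. ]
tipSE [0.339  0.1644 0.228 ] [ 0.4 -0.2] [0.2 0.1]
tipSW [0.4261 0.2086 0.2333] [ 0.6 -0.2] [0.4 0.1]
beaker base [ 0.4873 -0.0733  0.3376] [ 34.4 -20.8] [28.7 11.1]
beaker top [ 0.6644 -0.2267  0.0818] [ 0.2 -0.1] [0.3 0.1]
lidA [ 0.4776 -0.3418  0.042 ]
lidB [ 0.4231 -0.1626  0.042 ]
hinge [0.4398 0.0546 0.19  ]
mouth [0.5362 0.0244 0.1   ]
keeper [ 0.6176 -0.009   0.188 ]
base1 [0.6586 0.0437 0.014 ]
base2 [0.4076 0.0102 0.014 ]
```

Two lids fit the look: A at scene px (402,189), world (0.477,-0.342), 0.59 m from the base, and B at (387,243), world (0.423,-0.163), 0.45 m. A is the farther one, so it is the lid to take; the enlarged crop confirms it, with its knob, a gold fitting and a steel fitting. The bridge is open about 2.2 rad: hinge (0.441,0.051), handle (0.364,0.248), mouth (0.536,0.026). First I look at the jar from above with the wrist camera.

Emit:
drive_tool --pt "1 0 0 0.8 0" --pt "1 0 0 0.8 0" --pt "1 0 0 0.8 0" --pt "1 0 0 0.8 0" --pt "1 0.5 -0.8 0 0" --pt "1 0.5 -0.8 0 0" --pt "1 0.5 -0.8 0 0" --pt "1 0.5 -0.8 0 0" --pt "1 0.5 -0.8 0 0" --pt "1 0.5 -0.8 0 0" --pt "1 0.5 -0.8 0 0" --pt "1 0.5 -0.8 0 0" --pt "1 0.5 -0.8 0 0" --pt "1 0.5 -0.8 0 0" --pt "1 0.5 -0.8 0 0" --pt "1 0.5 -0.8 0 0" --pt "1 0.5 -0.8 0 0" --pt "1 0.5 -0.8 0 0" --pt "1 0.5 -0.8 0 0" --pt "1 0.5 -0.8 0 0"

```text
time_s: 2.15
eef_pos: [0.5235, 0.0245, 0.359]
ee_rot: [0.18, 0.984, 0.0, -0.0]
wrist_force: [-0.1, -0.5, -0.4]
gripper_width: 0.0851
grasp_force: 0.0
```

```bash
python3 - <<'E'
from h import *
import pickle
c=grab("wrist");pickle.dump(c,open("cj.pkl","wb"))
s=manip.observe();print(s["eef_pos"],s["joints"],s["dq"].round(3) if hasattr(s["dq"],'round') else s["dq"])
th=np.linspace(0,2*np.pi,60)
im=c["im"].copy()
for r,z,col in((.057,.1,(255,0,0)),(.048,.1,(0,255,0))):
    p=proj(c,np.c_[.536+r*np.cos(th),.0255+r*np.sin(th),z+0*th]); cv2.polylines(im,[p.astype(int)],True,col,1)
save("wj",im,1.25)
E
```

```text
[0.52548091 0.01988065 0.35812269] [-0.19029145 -0.02288964  1.54057931 -0.00323328  1.62338696 -1.39600208] [ 0.062 -0.036  0.056  0.023  0.024  0.103]
```

View pics/wj.png

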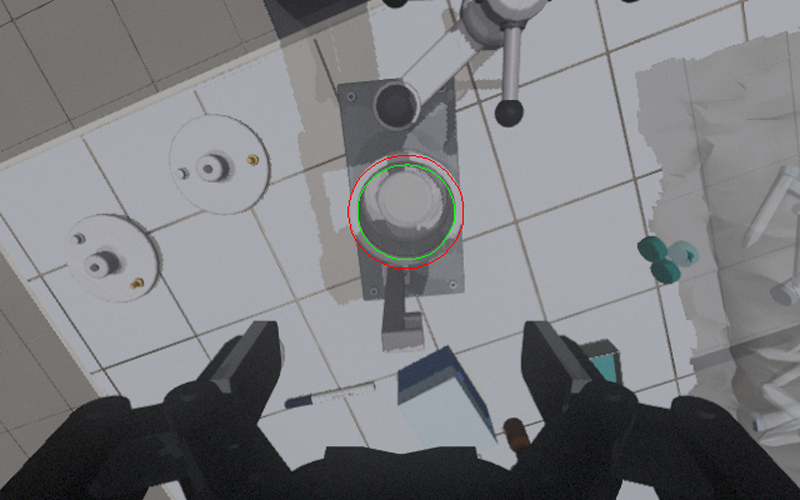

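```bash
cat >> h.py <<'E'
def circ(c,ctr,z,r,tol=.006,thr=(40,100)):
    """robust circle of given radius: Canny edge pixels cast onto plane z"""
    g=cv2.GaussianBlur(cv2.cvtColor(c["im"],cv2.COLOR_RGB2GRAY),(3,3),0)
    v,u=np.nonzero(cv2.Canny(g,*thr)); P=plane(c,np.c_[u,v],z)[:,:2]; ctr=np.array(ctr,float)
    from scipy.optimize import least_squares
    for t in (tol,tol*.7,tol*.5,.002,.002):
        Q=P[abs(np.linalg.norm(P-ctr,axis=1)-r)<t]
        ctr=least_squares(lambda x:np.linalg.norm(Q-x,axis=1)-r,ctr,loss="soft_l1",f_scale=.0007).x
    a=np.degrees(np.arctan2(*(Q-ctr).T[::-1]))//30
    return ctr.round(4),len(Q),len(set(a))
E
python3 - <<'E'
from h import *
import pickle
c=grab("wrist");pickle.dump(c,open("cj.pkl","wb"))
s=manip.observe();print(s["eef_pos"],np.abs(s["dq"]).max())
for r,z in((.057,.1),(.048,.1),(.057,.098)): print("mouth",r,circ(c,(.535,.0255),z,r))
# hinge, keeper and lid from eyeballed px (/1.25)
for n,u,z in(("hinge",(396,104),.19),("lidA",(99,263),.042),("goldA",(138,284),.03),("stA",(79,238),.03)):print(n,plane(c,np.array(u)/1.25,z).round(4))
sc=grab("scene")
for r in(.057,.048): print("scene mouth",r,circ(sc,(.535,.0255),.1,r))
for r in(.057,.048): print("side mouth",r,circ(grab("side"),(.535,.0255),.1,r))
im=c["im"].copy();th=np.linspace(0,2*np.pi,60);k=circ(c,(.535,.0255),.1,.057)[0]
p=proj(c,np.c_[k[0]+.057*np.cos(th),k[1]+.057*np.sin(th),.1+0*th]); cv2.polylines(im,[p.astype(int)],True,(255,0,0),1)
save("wj2",im[100:240,240:420],4)
E
```

```text
[0.52415578 0.02246592 0.35807547] 0.06094978602265755
mouth 0.057 (array([0.5329, 0.0266]), 270, 11)
mouth 0.048 (array([0.5319, 0.0264]), 287, 12)
mouth 0.057 (array([0.533 , 0.0265]), 279, 11)
hinge [[0.4422 0.0474 0.19  ]]
lidA [[ 0.4748 -0.3445  0.042 ]]
goldA [[ 0.5161 -0.3243  0.03  ]]
stA [[ 0.4395 -0.3599  0.03  ]]
scene mouth 0.057 (array([0.5324, 0.0278]), 112, 11)
scene mouth 0.048 (array([0.5326, 0.0276]), 107, 12)
side mouth 0.057 (array([0.54  , 0.0263]), 41, 11)
side mouth 0.048 (array([0.5312, 0.0275]), 34, 10)
```

View pics/wj2.png

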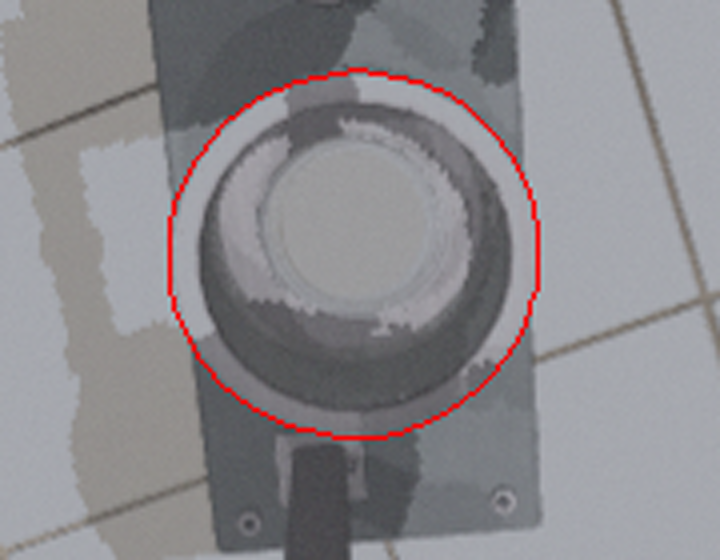

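The red fit lies on the collar, mouth centre about (0.5325,0.027). Moving over lid A, turning the closing line square to its fittings.

Emit:
drive_tool --pt "1 -0.06 -0.46 0 -1" --pt "1 -0.06 -0.46 0 -1" --pt "1 -0.06 -0.46 0 -1" --pt "1 -0.06 -0.46 0 -1" --pt "1 -0.06 -0.46 0 -1" --pt "1 -0.06 -0.46 0 -1" --pt "1 -0.06 -0.46 0 -1" --pt "1 -0.06 -0.46 0 -1" --pt "1 -0.06 -0.46 0 -1" --pt "1 -0.06 -0.46 0 -1" --pt "1 -0.06 -0.46 0 -1" --pt "1 -0.06 -0.46 0 -1" --pt "1 -0.06 -0.46 0 -1" --pt "1 -0.06 -0.46 0 -1" --pt "1 -0.06 -0.46 0 -1" --pt "1 -0.06 -0.46 0 -1" --pt "1 -0.06 -0.46 0 -1" --pt "1 -0.06 -0.46 0 -1" --pt "1 -0.06 -0.46 0 -1" --pt "1 -0.06 -0.46 0 -1"

```text
time_s: 4.4
eef_pos: [0.4754, -0.3411, 0.3596]
ee_rot: [0.869, 0.494, 0.0, 0.0]
wrist_force: [-0.4, -0.3, 1.1]
gripper_width: 0.0853
grasp_force: 0.0
```

Emit:
drive_tool --pt "0.7 0 0 -0.55 -1" --pt "0.7 0 0 -0.55 -1" --pt "0.7 0 0 -0.55 -1" --pt "0.7 0 0 -0.55 -1" --pt "0.7 0 0 -0.55 -1" --pt "0.7 0 0 -0.55 -1" --pt "0.7 0 0 -0.55 -1" --pt "0.7 0 0 0 0" --pt "0.7 0 0 0 0" --pt "0.7 0 0 0 0"

```text
time_s: 5.4
eef_pos: [0.4759, -0.3422, 0.2073]
ee_rot: [0.977, 0.212, 0.001, 0.001]
wrist_force: [0.5, -0.3, -0.1]
gripper_width: 0.0599
grasp_force: 0.0
```

```bash
python3 - <<'E'
from h import *
c=grab("wrist"); s=manip.observe(); print(s["eef_pos"],s["gripper_width"],s["joints"].round(3)); Rm=R.from_quat(s["ee_rot"]).as_matrix(); print("close dir",Rm[:,1].round(3))
print("flange",circ(c,(.475,-.344),.016,.058)); print("knob",circ(c,(.475,-.344),.042,.015,.004),circ(c,(.475,-.344),.042,.0135,.004))
im=c["im"].copy();th=np.linspace(0,2*np.pi,60);k=circ(c,(.475,-.344),.016,.058)[0]
for r,z in((.058,.016),(.015,.042)):
    p=proj(c,np.c_[k[0]+r*np.cos(th),k[1]+r*np.sin(th),z+0*th]); cv2.polylines(im,[p.astype(int)],True,(255,0,0),1)
save("lid",im,1.25)
E
```

```text
[ 0.47586524 -0.342389    0.20728737] 0.0598183708076488 [-0.83   0.203  1.594  0.     1.341  0.315]
close dir [ 0.414 -0.91   0.003]
flange (array([ 0.4774, -0.3454]), 335, 11)
knob (array([ 0.4764, -0.3454]), 126, 12) (array([ 0.4775, -0.3453]), 126, 12)
```

View pics/lid.png

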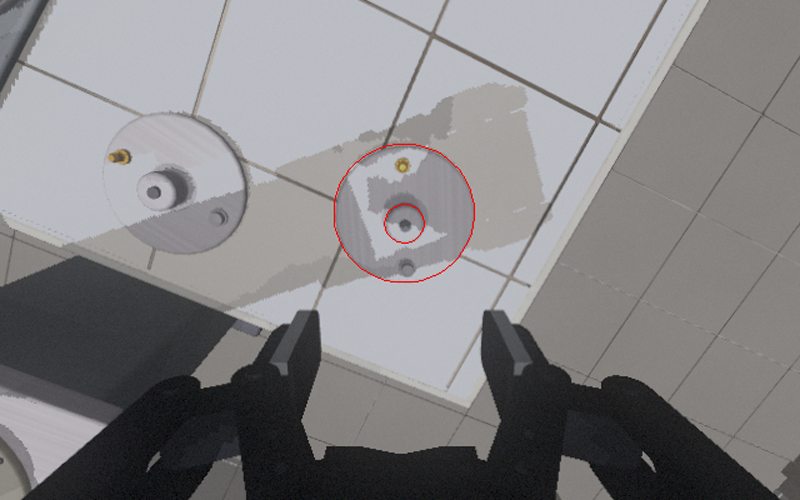

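Red circles lie on lid A's flange (404,213) and knob (404,224): lid at (0.477,-0.3455), fittings square to the closing line. Descending and gripping.

Emit:
drive_tool --pt "0.7 0.03 -0.08 -0.5 0" --pt "0.7 0 0 -0.5 0" --pt "0.7 0 0 -0.5 0" --pt "0.7 0 0 -0.5 0" --pt "0.7 0 0 -0.5 0" --pt "0.7 0 0 -0.5 0" --pt "0.7 0 0 -0.5 0" --pt "0.7 0 0 -0.5 0" --pt "0.7 0 0 -0.4 0" --pt "0.7 0 0 -0.2 0" --pt "0.7 0 0 -0.1 0" --pt "0.7 0 0 -0.03 0" --pt "0.7 0 0 0 0" --pt "0.7 0 0 0 0"

```text
time_s: 6.85
eef_pos: [0.4767, -0.3458, 0.017]
ee_rot: [0.978, 0.211, 0.0, 0.001]
wrist_force: [-0.7, 0.2, 0.1]
gripper_width: 0.0601
grasp_force: 0.0
```

Emit:
drive_tool --pt "0.3 0 0 0 0" --pt "0.2 0 0 0 0" --pt "0.1 0 0 0 0" --pt "0 0 0 0 0" --pt "0 0 0 0 0" --pt "0 0 0 0 0" --pt "0 0 0 0 0"

```text
time_s: 7.55
eef_pos: [0.4767, -0.3458, 0.0174]
ee_rot: [0.978, 0.211, 0.0, 0.001]
wrist_force: [-1.7, 0.9, 5.6]
gripper_width: 0.0279
grasp_force: 63.3
```

Emit:
drive_tool --pt "0 0 0 0.1 0" --pt "0 0 0 0.3 0" --pt "0 0 0 0.6 0" --pt "0 0 0 0.8 0" --pt "0 0 0 0.8 0" --pt "0 0 0 0.8 0" --pt "0 0 0 0.8 0" --pt "0 0 0 0.8 0" --pt "0 0 0 0.6 0" --pt "0 0 0 0.2 0"

```text
time_s: 8.55
eef_pos: [0.4771, -0.3462, 0.2521]
ee_rot: [0.978, 0.211, 0.001, 0.003]
wrist_force: [0.8, -0.5, -1.9]
gripper_width: 0.0281
grasp_force: 62.6
```

Emit:
drive_tool --pt "0 0.02 0.15 0 0" --pt "0 0.05 0.3 0 0" --pt "0 0.07 0.5 0 0" --pt "0 0.08 0.5 0 0" --pt "0 0.08 0.5 0 0" --pt "0 0.08 0.5 0 0" --pt "0 0.08 0.5 0 0" --pt "0 0.08 0.5 0 0" --pt "0 0.08 0.5 0 0" --pt "0 0.08 0.5 0 0" --pt "0 0.08 0.5 0 0" --pt "0 0.08 0.5 0 0" --pt "0 0.08 0.5 0 0" --pt "0 0.08 0.5 0 0" --pt "0 0.08 0.5 0 0" --pt "0 0.08 0.5 0 0" --pt "0 0.08 0.5 0 0" --pt "0 0.08 0.5 0 0" --pt "0 0.08 0.5 0 0" --pt "0 0.05 0.36 0 0"

```text
time_s: 10.55
eef_pos: [0.5336, 0.0299, 0.2466]
ee_rot: [0.977, 0.212, -0.001, -0.001]
wrist_force: [-0.4, -0.2, -3.2]
gripper_width: 0.0278
grasp_force: 62.6
```

Emit:
drive_tool --pt "0 0 0 0 0" --pt "0 0 0 0 0" --pt "0 0 0 0 0"

```text
time_s: 10.85
eef_pos: [0.5347, 0.0268, 0.2478]
ee_rot: [0.978, 0.21, -0.0, 0.0]
wrist_force: [-1.0, -0.7, -2.2]
gripper_width: 0.0275
grasp_force: 62.6
```

```bash
python3 - <<'E'
from h import *
c=grab("wrist"); s=manip.observe(); p=s["eef_pos"]; print(p,s["wrist_force"],s["grasp_force"],np.abs(s["dq"]).max())
for z in(-.0014,.0006): 
  for t in((40,100),(20,60)): print("flange top",circ(c,p[:2],p[2]+z,.058,thr=t))
sc=grab("scene"); print("scene",circ(sc,p[:2],p[2]-.0014,.058,.008)); print("side",circ(grab("side"),p[:2],p[2]-.0014,.058,.008))
im=c["im"].copy();th=np.linspace(0,2*np.pi,60)
q=proj(c,np.c_[p[0]+.058*np.cos(th),p[1]+.058*np.sin(th),p[2]-.0014+0*th]); cv2.polylines(im,[q.astype(int)],True,(255,0,0),1)
w=sc["im"].copy();q=proj(sc,np.c_[p[0]+.058*np.cos(th),p[1]+.058*np.sin(th),p[2]-.0014+0*th]); cv2.polylines(w,[q.astype(int)],True,(255,0,0),1)
a=cv2.resize(w[150:390,200:440],(400,400));b=cv2.resize(im,(640,400))[:,120:520]
save("held",np.hstack([a,b]))
E
```

```text
[0.53480244 0.02659535 0.24789991] [ 0.72149074 -0.01222846 -2.53932296] 62.63524147449061 0.00608247599021474
flange top (array([0.5345, 0.027 ]), 913, 11)
flange top (array([0.5344, 0.0268]), 968, 11)
flange top (array([0.534 , 0.0272]), 836, 10)
flange top (array([0.534 , 0.0268]), 927, 10)
scene (array([0.5335, 0.0286]), 123, 12)
side (array([0.5352, 0.0286]), 22, 7)
```

View pics/held.png

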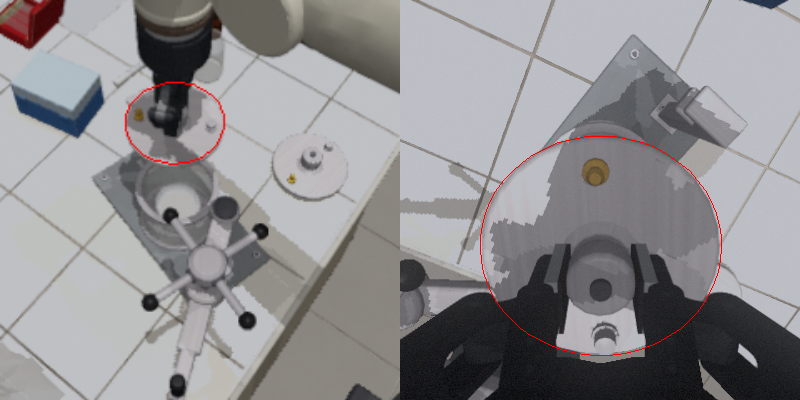

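The lid is held level, about 1.5 mm off the mouth's axis; correcting and lowering.

Emit:
drive_tool --pt "0 -0.04 -0.02 -0.3 0" --pt "0 0 0 -0.4 0" --pt "0 0 0 -0.4 0" --pt "0 0 0 -0.4 0" --pt "0 0 0 -0.4 0" --pt "0 0 0 -0.3 0" --pt "0 0 0 -0.3 0" --pt "0 0 0 -0.2 0" --pt "0 0 0 -0.2 0" --pt "0 0 0 -0.1 0" --pt "0 0 0 0 0" --pt "0 0 0 0 0"

```text
time_s: 12.2
eef_pos: [0.5338, 0.0263, 0.1285]
ee_rot: [0.978, 0.211, 0.0, 0.0]
wrist_force: [-0.1, -0.5, -2.2]
gripper_width: 0.0279
grasp_force: 62.6
```

Emit:
drive_tool --pt "0 0 0 -0.1 0" --pt "0 0 0 -0.1 0" --pt "0 0 0 -0.1 0" --pt "0 0 0 -0.06 0" --pt "0 0 0 0 0" --pt "0 0 0 0 0"

```text
time_s: 12.8
eef_pos: [0.5334, 0.0264, 0.1136]
ee_rot: [0.978, 0.211, -0.0, -0.0]
wrist_force: [0.0, 0.5, -3.0]
gripper_width: 0.0278
grasp_force: 62.6
```

Emit:
drive_tool --pt "0 0 0 -0.05 0" --pt "0 0 0 -0.05 0" --pt "0 0 0 -0.03 0" --pt "0 0 0 0 0" --pt "0 0 0 0 0"

```text
time_s: 13.3
eef_pos: [0.5335, 0.0263, 0.1093]
ee_rot: [0.978, 0.211, 0.0, 0.0]
wrist_force: [-3.7, 0.0, 5.3]
gripper_width: 0.0284
grasp_force: 64.5
```

Emit:
drive_tool --pt "0.35 0 0 0 0" --pt "0.5 0 0 0 0" --pt "0.6 0 0 0 0" --pt "0.7 0 0 0 0" --pt "0.7 0 0 0 0" --pt "0.7 0 0 0.2 0" --pt "0.7 0 0 0.4 0" --pt "0.7 0 0 0.5 0" --pt "0.7 0 0 0.5 0" --pt "0.7 0 0 0.7 0" --pt "0.7 0 0 0.8 0" --pt "0.7 0 0 0.8 0" --pt "0.7 0 0 0 0" --pt "0.7 0 0 0 0" --pt "0.7 0 0 0 0"

```text
time_s: 14.8
eef_pos: [0.5327, 0.0265, 0.2634]
ee_rot: [0.978, 0.211, -0.001, -0.0]
wrist_force: [0.3, 0.4, 0.1]
gripper_width: 0.0598
grasp_force: 0.0
```

```bash
python3 - <<'E'
from h import *
c=grab("wrist"); s=manip.observe(); p=s["eef_pos"]; print(p,s["wrist_force"])
print("wrist flange",circ(c,(.533,.027),.108,.058)); sc=grab("scene");sd=grab("side")
print("scene",circ(sc,(.533,.027),.108,.058)); print("side",circ(sd,(.533,.027),.108,.058))
a=cv2.resize(sd["im"][130:250,290:410],(400,400),interpolation=cv2.INTER_CUBIC);b=cv2.resize(c["im"],(640,400))[:,120:520]
save("seat",np.hstack([a,b]))
E
```

```text
[0.53257661 0.02651577 0.2630344 ] [ 0.10728683 -0.57279971 -0.532478  ]
wrist flange (array([0.5341, 0.0286]), 355, 12)
scene (array([0.5326, 0.0275]), 128, 12)
side (array([0.5352, 0.026 ]), 43, 10)
```

View pics/seat.png

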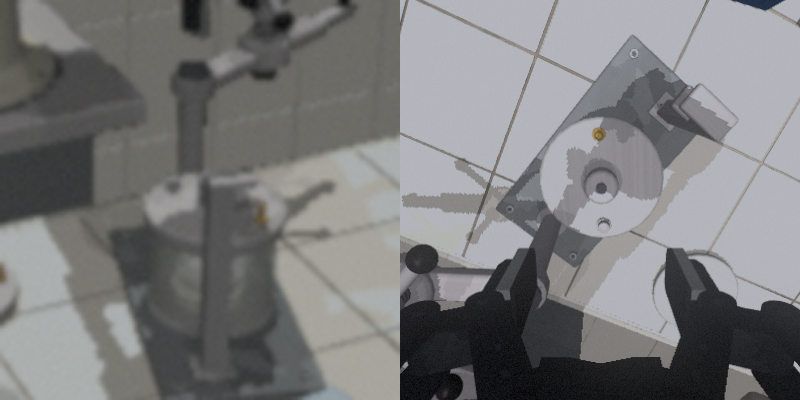

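The lid sits level in the collar (flange about (0.533,0.0275)) and is released. I shut the fingers and go behind the bridge handle.

Emit:
drive_tool --pt "0.4 -0.29 0.31 0.4 1" --pt "0 -0.29 0.31 0.4 1" --pt "0 -0.29 0.31 0.2 1" --pt "0 -0.29 0.31 0 1" --pt "0 -0.29 0.31 0 1" --pt "0 -0.29 0.31 0 1" --pt "0 -0.29 0.31 0 1" --pt "0 -0.29 0.31 0 1" --pt "0 -0.29 0.31 0 1" --pt "0 -0.29 0.31 0 1" --pt "0 -0.29 0.31 0 1" --pt "0 -0.29 0.31 0 1" --pt "0 -0.29 0.31 0 1" --pt "0 -0.29 0.31 0 1" --pt "0 -0.29 0.31 0 1" --pt "0 -0.29 0.31 0 1" --pt "0 -0.29 0.31 0 1" --pt "0 0 0 0 0" --pt "0 0 0 0 0" --pt "0 0 0 0 0"

```text
time_s: 16.95
eef_pos: [0.3365, 0.2367, 0.3042]
ee_rot: [0.579, 0.815, -0.0, -0.0]
wrist_force: [0.1, -0.9, 0.1]
gripper_width: -0.0002
grasp_force: 0.0
```

```bash
python3 - <<'E'
from h import *
s=manip.observe(); p=s["eef_pos"]; Rm=R.from_quat(s["ee_rot"]).as_matrix(); print(p,s["gripper_width"],np.degrees(np.arctan2(*Rm[1::-1,1])),s["joints"].round(2))
H=np.array([.441,.0505]); 
print("phi  TCP x y (pusher 22mm behind handle; step in u)"); last=None
for ph in np.arange(111.4,-16,-6.3):
    r=np.radians(ph);q=H+.211*np.array([np.cos(r),np.sin(r)])+.022*np.array([-np.sin(r),np.cos(r)])
    print(ph.round(1),q.round(4),((q-last)/.04).round(2) if last is not None else ((q-p[:2])/.04).round(2)); last=q
E
```

```text
[0.3365268  0.23668072 0.30421588] -0.00018408059899530644 19.219319026068547 [ 0.32 -0.33  1.91 -0.    1.56 -0.02]
phi  TCP x y (pusher 22mm behind handle; step in u)
111.4 [0.3435 0.2389] [0.18 0.06]
105.1 [0.3648 0.2485] [0.53 0.24]
98.8 [0.387  0.2557] [0.55 0.18]
92.5 [0.4098 0.2603] [0.57 0.12]
86.2 [0.433  0.2625] [0.58 0.05]
79.9 [0.4563 0.2621] [ 0.58 -0.01]
73.6 [0.4795 0.2591] [ 0.58 -0.07]
67.3 [0.5021 0.2536] [ 0.57 -0.14]
61.0 [0.5241 0.2457] [ 0.55 -0.2 ]
54.7 [0.545  0.2354] [ 0.52 -0.26]
48.4 [0.5646 0.2229] [ 0.49 -0.31]
42.1 [0.5828 0.2083] [ 0.45 -0.37]
35.8 [0.5993 0.1918] [ 0.41 -0.41]
29.5 [0.6138 0.1735] [ 0.36 -0.46]
23.2 [0.6263 0.1538] [ 0.31 -0.49]
16.9 [0.6365 0.1329] [ 0.26 -0.52]
10.6 [0.6444 0.1109] [ 0.2  -0.55]
4.3 [0.6498 0.0883] [ 0.14 -0.57]
-2.0 [0.6526 0.0651] [ 0.07 -0.58]
-8.3 [0.653  0.0418] [ 0.01 -0.58]
-14.6 [0.6507 0.0186] [-0.06 -0.58]
```

Emit:
drive_tool --pt "0 -0.1 0 -0.5 0" --pt "0 0 0 -0.7 0" --pt "0 0 0 -0.7 0" --pt "0 0 0 -0.5 0" --pt "0 0 0 -0.3 0" --pt "0 0 0 -0.1 0" --pt "0 0 0 0 0" --pt "0 0.1 0.02 0 0" --pt "0 0.1 0.03 0 0"

```text
time_s: 17.85
eef_pos: [0.3414, 0.2395, 0.1937]
ee_rot: [0.578, 0.816, 0.001, 0.001]
wrist_force: [-0.4, -0.2, -0.3]
gripper_width: 0.0002
grasp_force: 0.0
```

Emit:
drive_tool --pt "0 0.1 0.03 0 0" --pt "0 0.15 0.06 0 0" --pt "0 0.25 0.1 0 -0.63" --pt "0 0.27 0.1 0 -0.63" --pt "0 0.27 0.09 0 -0.63" --pt "0 0.28 0.09 0 -0.63" --pt "0 0.28 0.06 0 -0.63" --pt "0 0.28 0.06 0 -0.63" --pt "0 0.29 0.03 0 -0.63" --pt "0 0.29 0.02 0 -0.63" --pt "0 0.29 0 0 -0.63" --pt "0 0.29 0 0 -0.63" --pt "0 0.29 -0.03 0 -0.63" --pt "0 0.29 -0.04 0 -0.63" --pt "0 0.29 -0.07 0 -0.63" --pt "0 0.28 -0.07 0 -0.63" --pt "0 0.28 -0.1 0 -0.63" --pt "0 0.27 -0.1 0 -0.63"

```text
time_s: 19.65
eef_pos: [0.53, 0.2483, 0.1918]
ee_rot: [0.871, 0.491, -0.001, -0.0]
wrist_force: [-3.1, 0.1, 0.1]
gripper_width: 0.0004
grasp_force: 1.1
```

```bash
python3 - <<'E'
from h import *
s=manip.observe(); p=s["eef_pos"]; Rm=R.from_quat(s["ee_rot"]).as_matrix()
H=np.array([.441,.0505]);d=p[:2]-H;print(p,s["wrist_force"],"r",np.hypot(*d),"phiTCP",np.degrees(np.arctan2(d[1],d[0])),"yaw",np.degrees(np.arctan2(*Rm[1::-1,1])))
c=grab("scene"); g=c["im"].max(2)
# dark handle top: cast dark blobs near scene to z=.212 and list those at r~.211 from hinge
n,l,st,ct=cv2.connectedComponentsWithStats((g<60).astype(np.uint8))
for i in range(1,n):
    if 15<st[i,4]<400:
        q=plane(c,ct[i],.205)[0]; rr=np.hypot(*(q[:2]-H))
        if .17<rr<.25 : print(ct[i].round(),st[i,4],q.round(3),rr.round(3),np.degrees(np.arctan2(*(q[:2]-H)[::-1])).round(1))
E
```

```text
[0.53000481 0.24825224 0.19183419] [-3.14126536  0.07499723  0.07020634] r 0.2168589526549871 phiTCP 65.76832606444954 yaw -31.19874611971788
[243. 210.] 34 [0.68  0.057 0.205] 0.239 1.6
[274. 215.] 28 [0.617 0.029 0.205] 0.178 -6.9
[409. 390.] 64 [0.219 0.165 0.205] 0.25 152.8
```

Emit:
drive_tool --pt "0 0.27 -0.13 0 -0.6" --pt "0 0.27 -0.13 0 -0.63" --pt "0 0.25 -0.15 0 -0.63" --pt "0 0.25 -0.15 0 -0.63" --pt "0 0.23 -0.18 0 -0.63" --pt "0 0.23 -0.18 0 -0.63" --pt "0 0.2 -0.2 0 -0.63" --pt "0 0.2 -0.2 0 -0.63" --pt "0 0.18 -0.23 0 -0.63" --pt "0 0.18 -0.23 0 -0.63" --pt "0 0.16 -0.25 0 -0.63" --pt "0 0.16 -0.25 0 -0.63" --pt "0 0.13 -0.26 0 -0.63" --pt "0 0.13 -0.26 0 -0.63" --pt "0 0.1 -0.28 0 -0.63" --pt "0 0.1 -0.28 0 -0.63" --pt "0 0.07 -0.29 0 -0.63" --pt "0 0.07 -0.29 0 -0.63" --pt "0 0.03 -0.29 0 -0.63" --pt "0 0.03 -0.29 0 -0.63"

```text
time_s: 21.7
eef_pos: [0.6598, 0.0681, 0.192]
ee_rot: [0.999, -0.035, 0.0, -0.001]
wrist_force: [0.6, 2.1, -0.9]
gripper_width: -0.0002
grasp_force: 1.1
```

Emit:
drive_tool --pt "0 -0.04 -0.22 0 -0.5" --pt "0 -0.04 -0.22 0 -0.5" --pt "0 -0.04 -0.22 0 -0.5" --pt "0 -0.04 -0.2 0 -0.5" --pt "0 -0.04 -0.15 0 -0.5" --pt "0 -0.03 -0.1 0 0" --pt "0 0 -0.05 0 0" --pt "0 0 0 0 0"

```text
time_s: 22.5
eef_pos: [0.65, 0.0208, 0.1926]
ee_rot: [0.99, -0.143, -0.0, 0.0]
wrist_force: [0.5, 0.5, -0.8]
gripper_width: 0.0
grasp_force: 0.1
```

Emit:
drive_tool --pt "0 -0.01 -0.06 0 0" --pt "0 -0.01 -0.06 0 0" --pt "0 0 0 0 0"

```text
time_s: 22.8
eef_pos: [0.6492, 0.0169, 0.1925]
ee_rot: [0.99, -0.143, -0.0, -0.0]
wrist_force: [-0.3, 3.7, 1.7]
gripper_width: -0.0002
grasp_force: 1.7
```

Emit:
drive_tool --pt "0 -0.01 -0.06 0 0" --pt "0 -0.01 -0.06 0 0" --pt "0 0 0 0 0"

```text
time_s: 23.1
eef_pos: [0.649, 0.0163, 0.1926]
ee_rot: [0.99, -0.142, 0.0, -0.004]
wrist_force: [2.0, 16.4, 0.8]
gripper_width: -0.0005
grasp_force: 8.3
```

The handle is at the stop (16 N, no further motion), so the bridge is home. Backing off and measuring the bars.

Emit:
drive_tool --pt "0 0.05 0.3 0 0" --pt "0 0.05 0.3 0 0" --pt "0 0 0.2 0.7 0" --pt "0 0 0.3 0.8 0" --pt "0 0 0.5 0.8 0" --pt "0 0 0.6 0.5 0" --pt "0 0 0.6 0 0" --pt "0 0 0 0 0" --pt "0 0 0 0 0" --pt "0 0 0 0 0"

```text
time_s: 24.1
eef_pos: [0.6524, 0.1226, 0.3036]
ee_rot: [0.99, -0.143, -0.001, 0.001]
wrist_force: [0.2, -0.4, 0.6]
gripper_width: 0.0003
grasp_force: 0.0
```

```bash
python3 - <<'E'
from h import *
s=manip.observe(); print(s["eef_pos"],s["joints"].round(2))
for nm in("scene","wrist","side"):
    c=grab(nm); g=c["im"].max(2)
    n,l,st,ct=cv2.connectedComponentsWithStats((g<70).astype(np.uint8))
    for i in range(1,n):
        if 6<st[i,4]<2500:
            q=plane(c,ct[i],.2285)[0]; d=q[:2]-[.5325,.027]; rr=np.hypot(*d)
            if .03<rr<.13: print(nm,ct[i].round(1),st[i,2:].tolist(),q.round(4),rr.round(3),np.degrees(np.arctan2(d[1],d[0])).round(1))
    if nm=="scene": a=cv2.resize(c["im"][130:330,180:380],(400,400),interpolation=cv2.INTER_CUBIC)
    if nm=="wrist": b=cv2.resize(c["im"],(640,400))[:,120:520]
save("bars",np.hstack([a,b]))
E
```

```text
[0.65239785 0.12260794 0.30355314] [ 0.    0.36  1.22 -0.    1.57  1.86]
scene [273.9 202.9] [8, 14, 79] [0.625  0.0159 0.2285] 0.093 -6.8
scene [308.4 201.1] [7, 6, 28] [ 0.5709 -0.0315  0.2285] 0.07 -56.7
scene [270.4 227.7] [7, 8, 43] [0.5902 0.0678 0.2285] 0.071 35.3
scene [341.  231.6] [7, 8, 47] [ 0.4729 -0.0093  0.2285] 0.07 -148.6
scene [302.9 260. ] [9, 9, 70] [0.4937 0.0868 0.2285] 0.071 123.0
scene [334.6 273.7] [14, 13, 111] [0.4296 0.0746 0.2285] 0.113 155.2
wrist [480.7 160.5] [39, 27, 677] [0.6547 0.0096 0.2285] 0.123 -8.1
wrist [552.7 252.2] [28, 23, 436] [ 0.5721 -0.0313  0.2285] 0.07 -55.8
wrist [418.4 262.8] [26, 28, 474] [0.592  0.0649 0.2285] 0.071 32.5
wrist [460.2 281.4] [17, 9, 69] [0.5677 0.0379 0.2285] 0.037 17.2
side [368.8 141.2] [6, 6, 21] [0.4946 0.0856 0.2285] 0.07 122.9
side [332.1 145. ] [5, 5, 22] [ 0.4753 -0.0137  0.2285] 0.07 -144.5
side [307.2 149.3] [5, 9, 27] [ 0.4721 -0.0836  0.2285] 0.126 -118.6
side [380.3 157.5] [7, 6, 34] [0.5913 0.0638 0.2285] 0.069 32.0
side [343.  161.7] [7, 10, 43] [ 0.573  -0.0318  0.2285] 0.071 -55.4
side [355.5 164.8] [8, 6, 33] [ 0.6007 -0.0116  0.2285] 0.078 -29.5
```

View pics/bars.png

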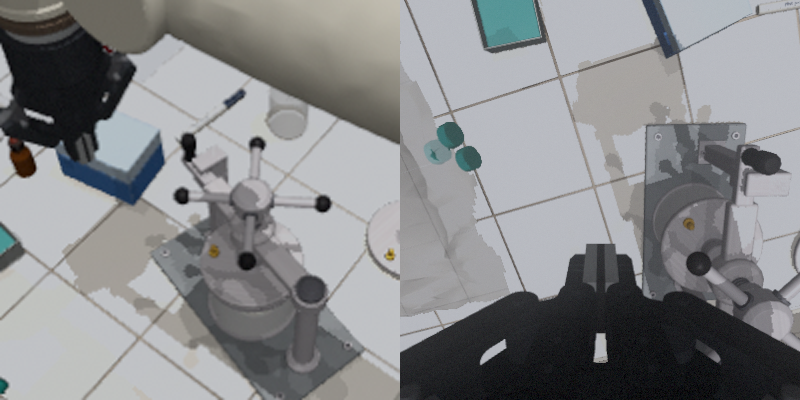

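Ball centres lie 70 mm from (0.5325,0.027), at 34°, 124°, -146° and -56°. So the hub is over the jar and the bridge is home. I will enter the gap at -11° and push the -56° bar round clockwise.

Emit:
drive_tool --pt "0 -0.26 -0.37 0 0" --pt "0 -0.26 -0.37 0 0" --pt "0 -0.26 -0.37 0 0" --pt "0 -0.26 -0.37 0 0" --pt "0 -0.26 -0.37 0 0" --pt "0 -0.26 -0.37 0 0" --pt "0 -0.26 -0.37 0 0" --pt "0 0 0 0 0" --pt "0 0 0 0 0" --pt "0 0 0 0 0"

```text
time_s: 25.25
eef_pos: [0.5801, 0.0203, 0.3045]
ee_rot: [0.99, -0.143, 0.0, -0.0]
wrist_force: [-0.7, -0.3, -0.8]
gripper_width: 0.0002
grasp_force: 0.0
```

Emit:
drive_tool --pt "0 0 0 -0.5 0" --pt "0 0 0 -0.5 0" --pt "0 0 0 -0.5 0" --pt "0 0 0 -0.4 0" --pt "0 0 0 -0.3 0" --pt "0 0 0 -0.2 0" --pt "0 0 0 0 0" --pt "0 0 0 0 0"

```text
time_s: 26.05
eef_pos: [0.5802, 0.02, 0.2091]
ee_rot: [0.99, -0.143, 0.0, -0.0]
wrist_force: [0.8, -0.0, -0.4]
gripper_width: -0.0001
grasp_force: 0.0
```

```bash
python3 - <<'E'
from h import *
s=manip.observe();p=s["eef_pos"];H=np.array([.5325,.027]);d=p[:2]-H;a=np.degrees(np.arctan2(d[1],d[0]));print(p,s["wrist_force"],a,np.hypot(*d))
l=p[:2]
for k in range(1,41):
    t=np.radians(a-8*k);q=H+.047*np.array([np.cos(t),np.sin(t)]);print(k,round(a-8*k),((q-l)/.04).round(2));l=q
E
```

```text
[0.58023503 0.0200319  0.20914539] [ 0.82798709 -0.04875261 -0.38513166] -8.305072323265962 0.04824093572244006
1 -16 [-0.07 -0.16]
2 -24 [-0.06 -0.15]
3 -32 [-0.08 -0.14]
4 -40 [-0.1  -0.13]
5 -48 [-0.11 -0.12]
6 -56 [-0.13 -0.1 ]
7 -64 [-0.14 -0.08]
8 -72 [-0.15 -0.06]
9 -80 [-0.16 -0.04]
10 -88 [-0.16 -0.02]
11 -96 [-0.16  0.01]
12 -104 [-0.16  0.03]
13 -112 [-0.16  0.05]
14 -120 [-0.15  0.07]
15 -128 [-0.14  0.09]
16 -136 [-0.12  0.11]
17 -144 [-0.1   0.13]
18 -152 [-0.09  0.14]
19 -160 [-0.07  0.15]
20 -168 [-0.04  0.16]
21 -176 [-0.02  0.16]
22 -184 [0.   0.16]
23 -192 [0.02 0.16]
24 -200 [0.05 0.16]
25 -208 [0.07 0.15]
26 -216 [0.09 0.14]
27 -224 [0.11 0.13]
28 -232 [0.12 0.11]
29 -240 [0.14 0.09]
30 -248 [0.15 0.07]
31 -256 [0.16 0.05]
32 -264 [0.16 0.03]
33 -272 [0.16 0.  ]
34 -280 [ 0.16 -0.02]
35 -288 [ 0.16 -0.04]
36 -296 [ 0.15 -0.06]
37 -304 [ 0.14 -0.08]
38 -312 [ 0.13 -0.1 ]
39 -320 [ 0.11 -0.12]
40 -328 [ 0.1  -0.13]
```

Emit:
drive_tool --pt "0 -0.07 -0.16 0 0" --pt "0 -0.06 -0.15 0 0" --pt "0 -0.08 -0.14 0 0" --pt "0 -0.1 -0.13 0 0" --pt "0 -0.11 -0.12 -0.01 0" --pt "0 -0.13 -0.1 -0.01 0" --pt "0 -0.14 -0.08 -0.01 0" --pt "0 -0.15 -0.06 -0.01 0" --pt "0 -0.16 -0.04 -0.01 0" --pt "0 -0.16 -0.02 -0.01 0"

```text
time_s: 27.05
eef_pos: [0.5331, -0.0204, 0.2062]
ee_rot: [0.99, -0.143, 0.0, 0.0]
wrist_force: [3.7, 1.3, 1.0]
gripper_width: -0.0004
grasp_force: 1.8
```

```bash
cat > b.py <<'E'
from h import *
s=manip.observe();p=s["eef_pos"];H=np.array([.5325,.027]);d=p[:2]-H;print(p.round(4),s["wrist_force"].round(1),"tcp ang",np.degrees(np.arctan2(d[1],d[0])).round(1),np.hypot(*d).round(4))
for nm in("scene","side"):
    c=grab(nm);g=c["im"].max(2)
    n,l,st,ct=cv2.connectedComponentsWithStats((g<70).astype(np.uint8))
    for i in range(1,n):
        if 6<st[i,4]<150:
            for z in(.229,.222,.216,.210):
                q=plane(c,ct[i],z)[0]; e=q[:2]-H; rr=np.hypot(*e)
                if .066<rr<.074: print(nm,z,st[i,4],rr.round(4),np.degrees(np.arctan2(e[1],e[0])).round(1))
E
python3 b.py
```

```text
[ 0.5331 -0.0204  0.2062] [3.7 1.3 1. ] tcp ang -89.3 0.0474
scene 0.229 61 0.0661 -20.7
scene 0.222 61 0.0709 -22.7
scene 0.229 39 0.0671 -112.5
scene 0.222 39 0.0703 -109.1
scene 0.216 39 0.0732 -106.5
scene 0.229 57 0.0725 73.8
scene 0.222 57 0.0706 70.7
scene 0.216 57 0.0691 67.9
scene 0.21 57 0.0678 64.9
scene 0.229 60 0.0732 157.8
scene 0.222 60 0.0699 159.7
scene 0.216 60 0.0671 161.6
side 0.229 28 0.0681 60.7
side 0.222 28 0.0705 72.6
side 0.229 37 0.0735 -102.4
side 0.222 37 0.0714 -113.7
side 0.216 37 0.072 -123.5
```

Emit:
drive_tool --pt "0 -0.16 0.01 -0.01 0" --pt "0 -0.16 0.03 -0.01 0" --pt "0 -0.16 0.05 -0.01 0" --pt "0 -0.15 0.07 -0.01 0" --pt "0 -0.14 0.09 -0.01 0" --pt "0 -0.12 0.11 -0.01 0" --pt "0 -0.1 0.13 -0.01 0" --pt "0 -0.09 0.14 -0.01 0" --pt "0 -0.07 0.15 -0.01 0" --pt "0 -0.04 0.16 -0.01 0"

```text
time_s: 28.15
eef_pos: [0.4851, 0.018, 0.2018]
ee_rot: [0.99, -0.143, -0.001, 0.0]
wrist_force: [1.2, -3.4, 0.1]
gripper_width: -0.0001
grasp_force: 1.4
```

Emit:
drive_tool --pt "0 -0.02 0.16 -0.01 0" --pt "0 0 0.16 -0.01 0" --pt "0 0.02 0.16 -0.01 0" --pt "0 0.05 0.16 -0.01 0" --pt "0 0.07 0.15 -0.01 0" --pt "0 0.09 0.14 -0.01 0" --pt "0 0.11 0.13 -0.01 0" --pt "0 0.12 0.11 -0.01 0" --pt "0 0.14 0.09 -0.01 0" --pt "0 0.15 0.07 -0.01 0"

```text
time_s: 29.15
eef_pos: [0.5148, 0.0712, 0.1976]
ee_rot: [0.99, -0.143, -0.001, -0.0]
wrist_force: [-3.6, -4.2, -1.0]
gripper_width: 0.0
grasp_force: 2.0
```

```bash
python3 b.py
```

```text
[0.5148 0.0712 0.1976] [-3.6 -4.2 -1. ] tcp ang 111.8 0.0476
scene 0.222 48 0.0735 176.7
scene 0.216 48 0.0715 179.1
scene 0.21 48 0.0697 -178.3
side 0.216 24 0.0671 87.2
side 0.21 41 0.0691 -95.6
side 0.216 36 0.0733 -1.9
```

Emit:
drive_tool --pt "0 0.16 0.05 -0.01 0" --pt "0 0.16 0.03 -0.01 0" --pt "0 0.16 0 -0.01 0" --pt "0 0.16 -0.02 0 0" --pt "0 0.16 -0.04 0 0" --pt "0 0.15 -0.06 0 0" --pt "0 0.14 -0.08 0 0" --pt "0 0.06 -0.05 0 0" --pt "0 0 0 0 0"

```text
time_s: 30.15
eef_pos: [0.5446, 0.0722, 0.1957]
ee_rot: [0.99, -0.141, -0.023, -0.004]
wrist_force: [-67.9, 20.7, 38.3]
gripper_width: 0.0002
grasp_force: 35.4
```

```bash
python3 b.py
```

```text
[0.5446 0.0722 0.1957] [-67.9  20.7  38.3] tcp ang 75.0 0.0468
scene 0.222 38 0.0668 -129.0
scene 0.216 38 0.0685 -125.7
scene 0.21 38 0.0703 -122.6
scene 0.216 65 0.0736 146.1
scene 0.21 65 0.0705 147.1
side 0.216 39 0.0733 -113.3
side 0.21 39 0.0737 -122.8
side 0.222 30 0.0717 40.7
side 0.216 30 0.0692 50.3
side 0.21 30 0.0688 60.4
side 0.229 10 0.0708 -52.5
```

Emit:
drive_tool --pt "0 -0.16 0.06 0 0" --pt "0 -0.16 0.04 0 0" --pt "0 -0.16 0.04 0 0" --pt "0 -0.16 0 0 0" --pt "0 -0.1 0 0 0" --pt "0 0 0 0 0" --pt "0 0 0 0 0"

```text
time_s: 30.95
eef_pos: [0.532, 0.0692, 0.1973]
ee_rot: [0.99, -0.143, 0.001, -0.0]
wrist_force: [0.6, -0.1, 0.7]
gripper_width: 0.0001
grasp_force: 0.0
```

```bash
cat > t.py <<'E'
from h import *
s=manip.observe();p=s["eef_pos"];H=np.array([.5325,.027]);d=p[:2]-H;print(p.round(4),s["wrist_force"].round(1),"tcp ang",np.degrees(np.arctan2(d[1],d[0])).round(1),np.hypot(*d).round(4))
cs=[grab("scene"),grab("side")];B=[]
for c in cs:
    n,l,st,ct=cv2.connectedComponentsWithStats((c["im"].max(2)<70).astype(np.uint8))
    B.append([ct[i] for i in range(1,n) if 8<st[i,4]<150 and np.hypot(*(plane(c,ct[i],.215)[0][:2]-H))<.15])
for a in B[0]:
    for b in B[1]:
        X=tri(cs,[a,b]);e=max(np.abs(proj(cs[0],X)[0]-a).max(),np.abs(proj(cs[1],X)[0]-b).max())
        if e<1.2 and .18<X[2]<.25: f=X[:2]-H;print(X.round(4),"r",np.hypot(*f).round(4),"ang",np.degrees(np.arctan2(f[1],f[0])).round(1),"err",e.round(2))
E
python3 t.py
```

```text
[0.532  0.0692 0.1973] [ 0.6 -0.1  0.7] tcp ang 90.6 0.0422
[ 0.4941 -0.0337  0.21  ] r 0.0718 ang -122.3 err 0.53
[0.4405 0.0513 0.1802] r 0.0951 ang 165.2 err 0.83
```

```bash
python3 - <<'E'
from h import *
import pickle
C=pickle.load(open("c0.pkl","rb"));cs=[C["scene"],C["side"]]
for a,b in(((302.9,260),(368.8,141.2)),((270.4,227.7),(380.3,157.5)),((341,231.6),(332.1,145)),((308.4,201.1),(343,161.7))):
    X=tri(cs,[a,b]);f=X[:2]-[.5325,.027];print(X.round(4),np.hypot(*f).round(4),np.degrees(np.arctan2(f[1],f[0])).round(1))
E
```

```text
[0.4938 0.0865 0.228 ] 0.071 123.1
[0.5901 0.0661 0.2272] 0.0697 34.2
[ 0.473  -0.0114  0.2267] 0.0709 -147.2
[ 0.5714 -0.0314  0.2277] 0.0702 -56.3
```

Emit:
drive_tool --pt "0 -0.03 0 0.5 0" --pt "0 0 0 0.8 0" --pt "0 0 0 0.8 0" --pt "0 0 0 0.8 0" --pt "0 0 0.4 0.5 0" --pt "0 0 0.8 0.2 0" --pt "0 0 0.9 0 0" --pt "0 0 0.9 0 0" --pt "0 0 0.9 0 0" --pt "0 0 0.9 0 0" --pt "0 0 0 0 0" --pt "0 0 0 0 0"

```text
time_s: 32.25
eef_pos: [0.5303, 0.2619, 0.3406]
ee_rot: [0.99, -0.142, -0.0, 0.0]
wrist_force: [-0.0, -0.8, -0.0]
gripper_width: -0.0
grasp_force: 0.0
```

```bash
python3 t.py; python3 b.py | grep '0.21 '; python3 - <<'E'
from h import *
c=grab("scene"); print("lid flange",circ(c,(.533,.027),.108,.058))
E
```

```text
[0.5303 0.2619 0.3406] [-0.  -0.8 -0. ] tcp ang 90.5 0.2349
[ 0.6042 -0.0439  0.2424] r 0.1008 ang -44.7 err 0.28
scene 0.21 35 0.0731 145.0
side 0.21 32 0.0719 -124.3
side 0.21 28 0.0693 60.2
side 0.21 45 0.0661 -33.3
lid flange (array([0.5336, 0.0281]), 68, 6)
```

The bar stopped hard after about 4.3 rad (68 N, purely tangential). The ball heights suggest the capstan started around 0.4 to 0.7 rad. I'll confirm the stop with a second push on the -33° bar from another side.

Emit:
drive_tool --pt "0 0.16 -0.7 0 0" --pt "0 0.16 -0.7 0 0" --pt "0 0.16 -0.7 0 0" --pt "0 0.16 -0.7 0 0" --pt "0 0.16 -0.7 0 0" --pt "0 0.16 -0.7 0 0" --pt "0 0.16 -0.7 0 0" --pt "0 0.16 -0.7 0 0" --pt "0 0 0 -0.2 0" --pt "0 0 0 -0.6 0" --pt "0 0 0 -0.7 0" --pt "0 0 0 -0.7 0" --pt "0 0 0 -0.6 0" --pt "0 0 0 -0.5 0" --pt "0 0 0 -0.3 0" --pt "0 0 0 0 0"

```text
time_s: 34.1
eef_pos: [0.58, 0.0379, 0.1948]
ee_rot: [0.99, -0.143, -0.002, -0.0]
wrist_force: [0.8, 0.4, 0.9]
gripper_width: -0.0002
grasp_force: 0.0
```

Emit:
drive_tool --pt "0 0 -0.12 0 0" --pt "0 0 -0.12 0 0" --pt "0 0 -0.12 0 0" --pt "0 0 -0.1 0 0" --pt "0 0 0 0 0"

```text
time_s: 34.6
eef_pos: [0.5819, 0.0189, 0.1976]
ee_rot: [0.99, -0.143, 0.001, -0.0]
wrist_force: [-0.3, 1.2, 1.5]
gripper_width: 0.0
grasp_force: 0.6
```

Emit:
drive_tool --pt "0 0 -0.06 0 0" --pt "0 0 -0.06 0 0" --pt "0 0 0 0 0"

```text
time_s: 34.9
eef_pos: [0.5817, 0.0177, 0.1976]
ee_rot: [0.99, -0.143, 0.0, -0.003]
wrist_force: [-0.6, 12.6, 3.7]
gripper_width: 0.0001
grasp_force: 5.5
```

Emit:
drive_tool --pt "0 0 -0.06 0 0" --pt "0 0 -0.06 0 0" --pt "0 0 0 0 0"

```text
time_s: 35.2
eef_pos: [0.5816, 0.017, 0.1977]
ee_rot: [0.99, -0.142, -0.0, -0.007]
wrist_force: [-0.2, 24.9, 5.6]
gripper_width: -0.0
grasp_force: 11.0
```

Hard stop confirmed from a second bar (25 N, no turn). Backing off and clearing.

Emit:
drive_tool --pt "0 0 0.12 0 0" --pt "0 0 0.2 0 0" --pt "0 0 0.2 0 0" --pt "0 0 0.05 0 0" --pt "0 0 0 0.5 0" --pt "0 0 0 0.8 0" --pt "0 0 0 0.8 0" --pt "0 0 0 0.8 0" --pt "0 0 0 0.8 0" --pt "0 0 0.8 0 0" --pt "0 0 0.8 0 0" --pt "0 0 0.8 0 0" --pt "0 0 0.8 0 0" --pt "0 0 0 0 0" --pt "0 0 0 0 0" --pt "0 0 0 0 0"

```text
time_s: 36.8
eef_pos: [0.5815, 0.1593, 0.3447]
ee_rot: [0.99, -0.143, -0.0, 0.0]
wrist_force: [0.3, -0.0, -0.7]
gripper_width: 0.0
grasp_force: 0.0
```

```bash
python3 t.py; python3 b.py | grep '0.21 '; python3 -c "
from cell import manip
print(manip.finish_job())"
```

```text
[0.5815 0.1593 0.3447] [ 0.3 -0.  -0.7] tcp ang 69.7 0.1411
[ 0.5917 -0.0097  0.2118] r 0.0696 ang -31.8 err 0.69
[ 0.494  -0.0336  0.21  ] r 0.0718 ang -122.4 err 0.61
[0.5688 0.0867 0.2103] r 0.0698 ang 58.7 err 0.48
[0.4717 0.0658 0.2129] r 0.0721 ang 147.5 err 0.6
scene 0.21 34 0.0708 -30.8
scene 0.21 38 0.0703 -122.6
scene 0.21 49 0.0708 58.6
scene 0.21 63 0.0707 147.0
side 0.21 38 0.0735 -123.6
side 0.21 29 0.0691 59.7
the job is handed in; nothing more can be done
None
```

I handed the job in at about 37 s, and no verdict came back: the lid is seated and released, the bridge is home at its stop, the capstan is wound to a hard stop (pushed on two bars, exact angle not read out), the robot is clear, and the beaker, dropper bottle and marker were not approached.

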